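Load the sample shaker, set the held samples aside and put it in drive

TASK

The shaker is still in gear: first bring its shift lever through the H gate to LOAD, the right slot's end nearest the robot. With the lever there, stand every plain sample jar upright in the shaker's tray, one to a compartment, and stand every jar marked on hold (broad ring round its foot) upright in the shallow cardboard rework box on the right. Only when all are sorted, shift the lever to neutral, across, and fully forward into DRIVE, the left slot's end farthest from the robot; leave the beaker and the dish where they are.

Things in the scene. Friction and masses are not known exactly. Their poses are not given: they have to be found in the camera images.
- sample1: squat white sample jar with a grey screw lid, standing: round, 46 mm diameter over its whole height, 50 mm high (lid from 35 mm up), heavy foot, about 0.13 kg; origin at the centre of its underside, z up along the jar; NO ring at its foot, so it is good. It may be absent in a given start (then None).
- sample2: squat white sample jar with a grey screw lid, standing: round, 46 mm diameter over its whole height, 50 mm high (lid from 35 mm up), heavy foot, about 0.13 kg; origin at the centre of its underside, z up along the jar; NO ring at its foot, so it is good. It may be absent in a given start (then None).
- sample3: squat white sample jar with a grey screw lid, standing: round, 46 mm diameter over its whole height, 50 mm high (lid from 35 mm up), heavy foot, about 0.13 kg; origin at the centre of its underside, z up along the jar; NO ring at its foot, so it is good. It may be absent in a given start (then None).
- sample4: squat white sample jar with a grey screw lid, standing: round, 46 mm diameter over its whole height, 50 mm high (lid from 35 mm up), heavy foot, about 0.13 kg; origin at the centre of its underside, z up along the jar; NO ring at its foot, so it is good. It may be absent in a given start (then None).
- sample5: squat white sample jar with a grey screw lid, standing: round, 46 mm diameter over its whole height, 50 mm high (lid from 35 mm up), heavy foot, about 0.13 kg; origin at the centre of its underside, z up along the jar; NO ring at its foot, so it is good. It may be absent in a given start (then None).
- held1: squat white sample jar with a grey screw lid, standing: round, 46 mm diameter over its whole height, 50 mm high (lid from 35 mm up), heavy foot, about 0.13 kg; origin at the centre of its underside, z up along the jar; marked as on hold by a broad flat white ring round its foot (62 mm diameter, from 4 to 10 mm above the underside), which makes it a reject. It may be absent in a given start (then None).
- held2: squat white sample jar with a grey screw lid, standing: round, 46 mm diameter over its whole height, 50 mm high (lid from 35 mm up), heavy foot, about 0.13 kg; origin at the centre of its underside, z up along the jar; marked as on hold by a broad flat white ring round its foot (62 mm diameter, from 4 to 10 mm above the underside), which makes it a reject. It may be absent in a given start (then None).
- shaker: sample shaker, a low white machine fixed to the bench (260 mm in x, 335 mm in y); origin on the bench under it; own x points away from the robot, own y to the left. Left part: steel tray with six compartments (see point tray). Right part: black shift console, 150 x 130 mm, with an H-shaped gate in an aluminium plate, its top 62 mm above the bench (see point gate).
- tray (a point): centre of the tray floor (41 mm above the bench), axes as the shaker's. Tray 245 mm (x) by 165 mm (y) outside; walls and dividers 5 mm thick, tops 15 mm above the floor. Six compartments, each about 75 mm square for one jar: centres at x = -80, 0, +80 mm and y = -40, +40 mm from this point.
- gate (a point): pivot of the shift lever, 7 mm above the bench under the centre of the H gate, axes as the shaker's. The H: two slots along x, left and right, joined by a cross slot (neutral) along y in their middle. LOAD = right slot, end near the robot. DRIVE = left slot, end away from the robot. The lever starts in the left slot towards the end near the robot. The metal between the slots blocks the lever.
- lever_knob (a point): centre of the black ball knob (34 mm diameter) on top of the shift lever, a 12 mm steel rod that tilts both ways about its pivot (point gate); knob centre 115 mm from the pivot, so 122 mm above the bench when the lever is upright. At the slot ends it is about 39 mm from the gate centre both in x and in y. About 2 N moves it; it stays where it is left.
- selector (a joint): sideways lean of the shift lever, rad: 0 upright, +0.345 fully right (shaker -y, in line with the right slot), -0.345 fully left (in line with the left slot). It can change sides only in neutral, with joint lever within about +-0.08 rad.
- lever (a joint): fore-and-aft lean of the shift lever, rad: 0 in the neutral cross slot, +0.345 fully away from the robot (shaker +x), -0.345 fully towards the robot. It can leave neutral only when the lever leans almost fully to one side (selector beyond about 0.30 either way). LOAD: selector positive, lever negative; DRIVE: selector negative, lever positive.
- rework_box: shallow open cardboard box fixed to the bench, 150 mm (x) by 82 mm (y) by 22 mm high, walls and floor 4 mm thick; origin at the centre of its underside. Two held jars have room in it side by side along its x, for example at x = -35 and +35 mm. It lies to the right of the jars.
- beaker: bystander: open glass beaker, 52 mm diameter, 55 mm high, among the jars; origin at the centre of its underside. Leave it alone.
- dish: bystander: closed flat petri dish, 64 mm diameter, 16 mm high, among the jars; origin at the centre of its underside. Leave it alone.
There are look-alikes about, which are no part of the job. Leave any black or pink look-alike of the held1 alone.

How it is judged:
On the way, in this order (a step that is already met when the one before it is completed fails the run):
1. the lever is at LOAD: right slot, end nearest the robot (value of joint selector above 0.2 rad and value of joint lever below -0.27 rad), for 0.2 s.
2. with the lever at LOAD, every plain jar stands in the tray and every held jar stands in the rework box (all of step 1 and x of sample1 in the frame of tray between -0.12 and 0.12 m and y of sample1 in the frame of tray between -0.08 and 0.08 m and z of sample1 in the frame of tray between -0.006 and 0.008 m and angle between each of sample1, sample2, sample3, sample4, sample5, held1, held2's own z axis and vertical below 0.15 rad and x of sample2 in the frame of tray between -0.12 and 0.12 m and y of sample2 in the frame of tray between -0.08 and 0.08 m and z of sample2 in the frame of tray between -0.006 and 0.008 m and x of sample3 in the frame of tray between -0.12 and 0.12 m and y of sample3 in the frame of tray between -0.08 and 0.08 m and z of sample3 in the frame of tray between -0.006 and 0.008 m and x of sample4 in the frame of tray between -0.12 and 0.12 m and y of sample4 in the frame of tray between -0.08 and 0.08 m and z of sample4 in the frame of tray between -0.006 and 0.008 m and x of sample5 in the frame of tray between -0.12 and 0.12 m and y of sample5 in the frame of tray between -0.08 and 0.08 m and z of sample5 in the frame of tray between -0.006 and 0.008 m and x of held1 in the frame of rework_box between -0.073 and 0.073 m and y of held1 in the frame of rework_box between -0.039 and 0.039 m and z of held1 in the frame of rework_box between -0.003 and 0.012 m and x of held2 in the frame of rework_box between -0.073 and 0.073 m and y of held2 in the frame of rework_box between -0.039 and 0.039 m and z of held2 in the frame of rework_box between -0.003 and 0.012 m), for 0.2 s.
3. the lever is in DRIVE: left slot, end farthest from the robot (value of joint selector below -0.2 rad and value of joint lever above 0.27 rad), for 0.2 s.
At the end, for the whole second after the job is handed in: Every plain jar present stands upright (within 0.15 rad) on the floor of the shaker's tray, every held jar present stands upright on the floor of the rework box, all at rest, and the lever is in DRIVE: joint selector below -0.2 and joint lever above 0.27 rad (all of step 3 and x of sample1 in the frame of tray between -0.12 and 0.12 m and y of sample1 in the frame of tray between -0.08 and 0.08 m and z of sample1 in the frame of tray between -0.006 and 0.008 m and angle between each of sample1, sample2, sample3, sample4, sample5, held1, held2's own z axis and vertical below 0.15 rad and x of sample2 in the frame of tray between -0.12 and 0.12 m and y of sample2 in the frame of tray between -0.08 and 0.08 m and z of sample2 in the frame of tray between -0.006 and 0.008 m and x of sample3 in the frame of tray between -0.12 and 0.12 m and y of sample3 in the frame of tray between -0.08 and 0.08 m and z of sample3 in the frame of tray between -0.006 and 0.008 m and x of sample4 in the frame of tray between -0.12 and 0.12 m and y of sample4 in the frame of tray between -0.08 and 0.08 m and z of sample4 in the frame of tray between -0.006 and 0.008 m and x of sample5 in the frame of tray between -0.12 and 0.12 m and y of sample5 in the frame of tray between -0.08 and 0.08 m and z of sample5 in the frame of tray between -0.006 and 0.008 m and x of held1 in the frame of rework_box between -0.073 and 0.073 m and y of held1 in the frame of rework_box between -0.039 and 0.039 m and z of held1 in the frame of rework_box between -0.003 and 0.012 m and x of held2 in the frame of rework_box between -0.073 and 0.073 m and y of held2 in the frame of rework_box between -0.039 and 0.039 m and z of held2 in the frame of rework_box between -0.003 and 0.012 m and linear speed of each of sample1, sample2, sample3, sample4, sample5, held1, held2 below 0.02 m/s); the robot touches nothing.
It fails at once if the beaker is moved more than 40 mm (distance of beaker from where it was at the start of the episode above 0.04 m).
It fails at once if the dish is moved more than 40 mm (distance of dish from where it was at the start of the episode above 0.04 m).
Of sample1, sample2, sample3, sample4, sample5 only 3 to 5 are there at a start; the rules pass over those that are not, and their reading is None.
Of held1, held2 only 1 to 2 are there at a start; the rules pass over those that are not, and their reading is None.
At some moment in a run one of sample1, sample2, sample3, sample4, sample5, held1, held2 may be knocked a few centimetres aside while the robot is not near it.
It also fails if it takes over 210 s, if anything falls off the work surface, if the arm or the gripper's body presses on something with over 40 N, if the wrist force passes 120 N, or if a joint passes its speed limit or range.

ROBOT

A 6-joint arm with a two-finger parallel gripper is mounted at the origin on the work surface. World frame = base frame: x ahead of the robot, y to its left, z up, the work surface at z = 0. Lengths are in m, angles in rad, forces in N, time in s.
With the tool pointing down it reaches from about 0.35 to 0.975 m from the base axis. Payload 7.1 kg.
Tool frame: the origin (TCP) lies midway between the tips of the shut fingers; the grasp point (between the pads) lies 19 mm behind it; z points along the fingers, y is the line along which they close (so a half turn about z gives the same grasp; the last joint's range is limited). The gripper opens to 88 mm and grips with 3 to 60 N. Pads are 20 mm wide; open, the fingers measure 115 mm over their backs; the gripper's body (75 mm by 178 mm) begins 61 mm behind the grasp point.
Start: joints at [1.136, 0.423, 1.63, -0, 1.089, -0.019], TCP at [0.252, 0.572, 0.188] pointing down, gripper open.
Joint ranges: [-3, 3], [-0.9, 2.11], [0.09, 2.58], [-1.31, 4.45], [0.11, 2.69], [-2.54, 2.54]. Speed limits (rad/s): [2.39, 2.39, 3.01, 3.14, 3.14, 3.14].

INTERFACE

Orientations are given as a unit quaternion [w, x, y, z].
In Python, from station import move_pose, movel, movej, command_gripper, wait, inverse_kinematics, read_camera, camera_info, MotionError, job_done, get_time, get_joint_pos, get_qvel, get_effort, get_tcp_pos, get_ee_rot, get_ft_force, get_ft_torque, get_grip_width, get_finger_force gives the robot as it stands. Calls block until the motion is done:
- move_pose(position, orientation): joint-space move of the TCP to a pose.
- movel(position, frame=None, v=0.15, until_force=None): straight line of the TCP; frame=None keeps the orientation; v is the mean speed in m/s. With until_force (N) it stops when the force on the tool has changed by that much, and returns True; else False.
- movej(angles): joint-space move.
- command_gripper(opening): opening from 0.0 (shut) to 1.0 (fully open); the grip force is fixed at half the most; returns when the fingers have stopped.
- wait(seconds).
- inverse_kinematics(position, orientation): joint angles nearest the present ones, or None.
- read_camera(name): name is "scene" or "side" or "wrist"; returns the picture (480x640x3 uint8, red, green, blue); there is no depth.
- camera_info(name): a dict with "intrinsics" (3x3 intrinsics, pixels), "T" (4x4, takes a point from camera to world coordinates); the wrist camera has in their place "tool_from_camera" (4x4, takes a point from camera to tool coordinates, whose origin is the TCP and whose axes are the flange's). Camera axes: x right, y up, looking along -z (the intrinsics and any distortion apply to the point x, -y, -z); pixel columns grow to the right and rows downward; lengths in m; the calibration is good to about 2 mm. A picture is of the moment at which its call begins: read the wrist's pose just before it. camera_info takes no time and is no camera call.
A pose or a line that the arm cannot do raises MotionError and nothing moves.
- job_done(): hands the job in; it is judged then, once.
Readings, each from a call of its own:
- get_time(): time.
- get_joint_pos(): joint angles.
- get_qvel(): joint speeds.
- get_effort(): joint torques, N m.
- get_tcp_pos(): TCP position.
- get_ee_rot(): TCP orientation.
- get_ft_force(): force on the tool from outside, world axes, zero at the start.
- get_ft_torque(): the same for the moment, N m.
- get_grip_width(): opening from 0.0 (shut) to 1.0 (fully open).
- get_finger_force(): force on a finger pad.
Only numpy, scipy, OpenCV 4.12 (cv2) and the standard library are available. Lean on these libraries where they do the work, as an engineer would, in place of code of your own. Each camera call takes 0.05 s, during which the arm holds its last target. There are 200 camera calls.

## Working session

There is one attempt and no reset: what is moved stays moved. The work goes in short steps, each a Python script; the robot and the scene stay as the last script left them, time stands still between calls to the robot, and variables do not carry over. Pictures are saved under pics/ and viewed, at most 14 in all, crops included, and the job is handed in when it is done.

```bash
ls; mkdir -p pics; python3 - <<'E'
from station import *
import cv2,numpy as np
for n in("scene","side"):
    cv2.imwrite(f"pics/{n}0.png",read_camera(n)[:,:,::-1]); i=camera_info(n); print(n,i)
print(camera_info("wrist"),get_ee_rot(),get_time())
E
```

```text
pics
scene {'intrinsics': array([[506.96650119,   0.        , 326.1268273 ],
       [  0.        , 506.96650119, 239.00467639],
       [  0.        ,   0.        ,   1.        ]]), 'T': array([[-0.38955403, -0.62991552,  0.67190334,  1.2458489 ],
       [ 0.92086598, -0.27900535,  0.27232675,  0.23912886],
       [ 0.01592178,  0.72481891,  0.68875544,  0.82594925],
       [ 0.        ,  0.        ,  0.        ,  1.        ]])}
side {'intrinsics': array([[450.61693549,   0.        , 323.16645871],
       [  0.        , 450.61693549, 240.23163714],
       [  0.        ,   0.        ,   1.        ]]), 'T': array([[-0.98810953,  0.08720765, -0.12662698,  0.40754509],
       [-0.15335974, -0.61779086,  0.77124266,  0.68316236],
       [-0.01097073,  0.7814917 ,  0.62381917,  0.68562596],
       [ 0.        ,  0.        ,  0.        ,  1.        ]])}
{'intrinsics': array([[363.212289  ,   0.        , 315.39048809],
       [  0.        , 363.212289  , 246.03040401],
       [  0.        ,   0.        ,   1.        ]]), 'tool_from_camera': array([[ 2.30438360e-04,  9.67886474e-01,  2.51387589e-01,
         6.79860225e-02],
       [ 9.99999746e-01, -3.92531650e-04,  5.94650573e-04,
        -4.56415116e-04],
       [ 6.74231831e-04,  2.51387388e-01, -9.67886319e-01,
        -1.96726275e-01],
       [ 0.00000000e+00,  0.00000000e+00,  0.00000000e+00,
         1.00000000e+00]])} [-1.46880741e-04  2.06414883e-01  9.78464335e-01 -6.48240870e-04] 0.1
```

View pics/scene0.png

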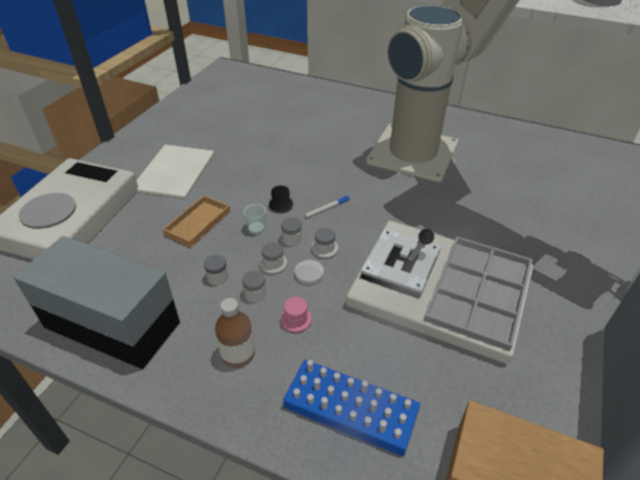

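View pics/side0.png

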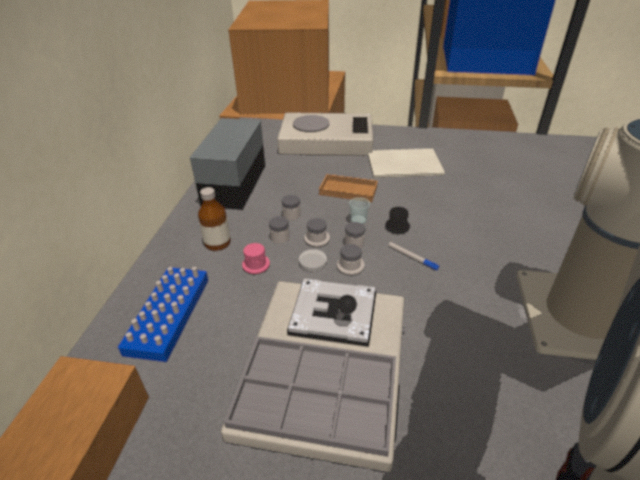

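The scene shows five white jars. There are plain lids near scene px (291,226), (216,264) and (254,281), and ringed jars near (272,252) and (324,236). The lever is at (427,237). The box is around (197,221), and the beaker at (255,218) and dish at (309,271) sit among the jars.

```bash
cat > h.py <<'E'
from station import *
import cv2,numpy as np
from scipy.spatial.transform import Rotation as R
def wristT():
    q=np.array(get_ee_rot()); M=np.eye(4); M[:3,:3]=R.from_quat(q[[1,2,3,0]]).as_matrix(); M[:3,3]=get_tcp_pos()
    return M@np.array(camera_info("wrist")["tool_from_camera"])
def px2w(K,T,u,v,z):
    d=np.linalg.inv(K)@[u,v,1]; d=T[:3,:3]@[d[0],-d[1],-d[2]]
    o=T[:3,3]; return o+d*(z-o[2])/d[2]
def w2px(K,T,p):
    c=T[:3,:3].T@(np.array(p)-T[:3,3]); c=np.array([c[0],-c[1],-c[2]]); q=K@c; return q[:2]/q[2]
def at(n,pts,z):
    i=camera_info(n); return np.array([px2w(np.array(i["intrinsics"]),np.array(i["T"]),u,v,z)[:2] for u,v in pts]).round(4)
E
python3 - <<'E'
from h import *
print("jars",at("scene",[(291,225),(216,264),(254,281),(272,252),(324,236)],.05).tolist())
print("jars side",at("side",[(355,230),(291,202),(279,224),(317,227),(350,253)],.05).tolist())
print("tray sc",at("scene",[(459,239),(534,262),(510,345),(427,312)],.056).tolist())
print("tray si",at("side",[(258,344),(395,357),(390,450),(232,432)],.056).tolist())
print("knob",at("scene",[(427,237)],.115),at("side",[(347,304)],.115))
print("box sc",at("scene",[(204,198),(230,210),(193,243),(165,231)],.022).tolist())
print("box si",at("side",[(328,176),(377,180),(374,199),(320,193)],.022).tolist())
print("beaker",at("scene",[(255,212)],.055),"dish",at("scene",[(309,269)],.016),"black",at("scene",[(281,190)],.05),"pink",at("scene",[(295,303)],.05))
E
```

```text
jars [[0.4786, -0.1592], [0.6529, -0.2497], [0.6628, -0.1537], [0.5737, -0.1587], [0.4818, -0.0758]]
jars side [[0.4691, -0.1507], [0.6411, -0.2447], [0.6498, -0.149], [0.5585, -0.1499], [0.4718, -0.0667]]
tray sc [[0.3753, 0.2043], [0.3812, 0.3661], [0.6171, 0.3498], [0.6038, 0.1914]]
tray si [[0.6033, 0.2069], [0.3669, 0.1999], [0.369, 0.3609], [0.5985, 0.3682]]
knob [[0.4629 0.1452]] [[0.4557 0.146 ]]
box sc [[0.4482, -0.4161], [0.462, -0.3331], [0.5961, -0.35], [0.5884, -0.4317]]
box si [[0.5739, -0.4316], [0.4333, -0.4284], [0.4353, -0.33], [0.5823, -0.3394]]
beaker [[ 0.4768 -0.2529]] dish [[ 0.5584 -0.0783]] black [[ 0.3723 -0.238 ]] pink [[ 0.6812 -0.0525]]
```

```bash
python3 - <<'E'
from h import *
move_pose([.46,.2,.33],[0,0,1,0]); np.save("T1.npy",wristT()); cv2.imwrite("pics/w1.png",read_camera("wrist")[:,:,::-1])
move_pose([.52,-.22,.33],[0,0,1,0]); np.save("T2.npy",wristT()); cv2.imwrite("pics/w2.png",read_camera("wrist")[:,:,::-1])
print(get_time(),get_tcp_pos(),get_ee_rot())
E
```

```text
3.4167 [ 0.5203198  -0.2189005   0.33006411] [ 7.64772044e-05 -7.19616164e-04  9.99999732e-01  1.10192571e-04]
```

View pics/w1.png

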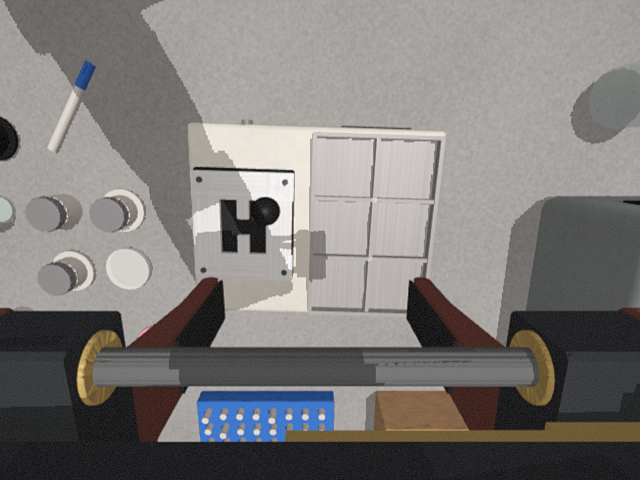

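View pics/w2.png

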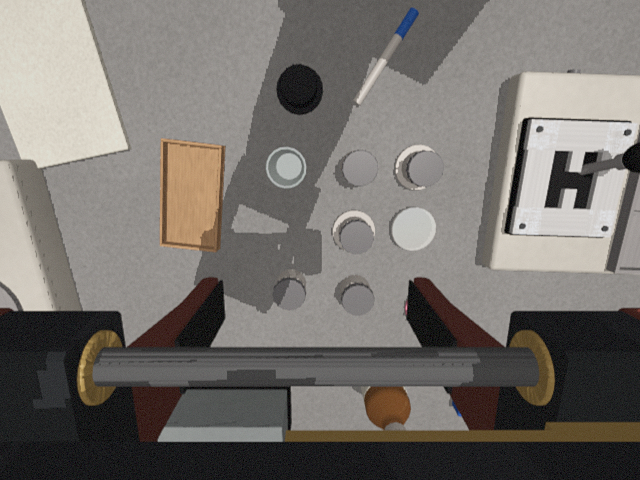

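Both wrist views have robot-near at the top and world +y to the right.
- **w1:** H gate centre at (243,226), knob at (264,211), tray divider crossings at (375,200) and (370,257).
- **w2:** plain lids at (360,168), (290,291) and (358,294). Held lids are at (425,167) and (357,235), and the box corners are (162,140), (225,145), (219,250) and (160,247).

```bash
python3 - <<'E'
from h import *
K=np.array(camera_info("wrist")["intrinsics"])
for n,f,z,P in [("gate",1,.062,[(243.5,226.5),(199,180),(285,182),(203,270),(285,271)]),("knob",1,.108,[(264,211)]),("cross",1,.056,[(375,200),(370,257)]),("traycorn",1,.056,[(311,133),(440,138),(430,311),(309,311)]),
 ("jars P P P H H",2,.05,[(360,168),(290,291),(358,294),(425,167),(357,235)]),("box",2,.022,[(162,140),(225,145),(219,250),(160,247)])]:
    T=np.load(f"T{f}.npy"); print(n,[px2w(K,T,u,v,z)[:2].round(4).tolist() for u,v in P])
E
python3 - <<'E'
import cv2
a=cv2.imread('pics/w2.png')[120:330,140:470]; cv2.imwrite('pics/w2c.png',cv2.resize(a,None,fx=2.4,fy=2.4,interpolation=2))
E
```

```text
gate [[0.4858, 0.106], [0.426, 0.0528], [0.4284, 0.1612], [0.5454, 0.0486], [0.5467, 0.1588]]
knob [[0.4581, 0.14]]
cross [[0.4519, 0.2769], [0.5288, 0.2733]]
traycorn [[0.369, 0.1942], [0.3748, 0.3544], [0.6075, 0.3605], [0.6077, 0.1908]]
jars P P P H H [[0.4721, -0.1626], [0.6409, -0.2552], [0.6453, -0.1598], [0.4708, -0.0792], [0.5604, -0.1638]]
box [[0.4371, -0.4246], [0.4434, -0.3409], [0.5891, -0.3585], [0.5848, -0.443]]
```

View pics/w2c.png

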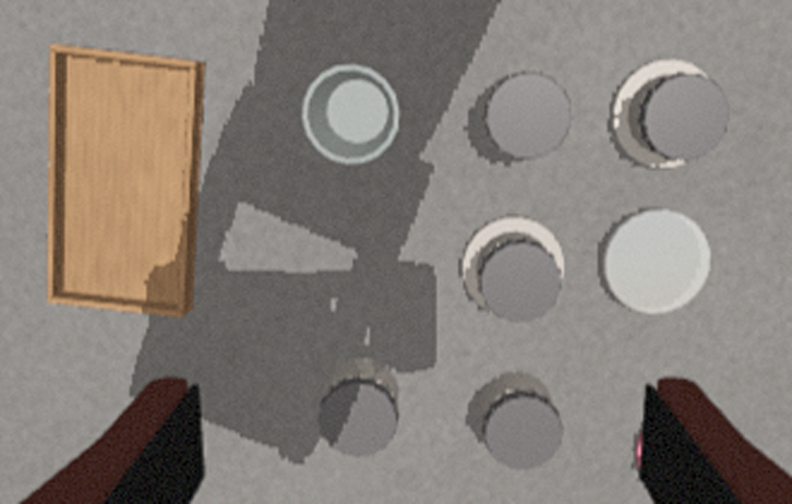

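The crop confirms exactly two ringed jars, with lids at crop (685,117) and (520,280), and three plain ones. Next I grip the knob and shift to LOAD.

```bash
cat >> h.py <<'E'
Q=[0,0,1,0]
G=np.array([.486,.1045]); YS=np.radians(-1.2); C,S=np.cos(YS),np.sin(YS); RS=np.array([[C,-S],[S,C]])
TR=np.array([.490,.275])
def knob(dx,dy):
    p=G+RS@[dx,dy]; return [p[0],p[1],.007+np.sqrt(.115**2-dx*dx-dy*dy)-.019]
def path(a,b,n=4,f=25):
    for t in np.linspace(0,1,n+1)[1:]:
        d=np.array(a)*(1-t)+np.array(b)*t
        if movel(knob(*d),v=.08,until_force=f): print("stop",d,get_tcp_pos(),get_ft_force()); return True
E
python3 - <<'E'
from h import *
p=knob(-.028,.037)
move_pose([p[0],p[1],.22],Q); movel(p); command_gripper(0); print(get_grip_width()*88,get_ft_force())
path((-.028,.037),(0,.037),2)
path((0,.037),(0,-.038))
path((0,-.038),(-.041,-.038),3)
print(get_tcp_pos(),get_grip_width()*88,get_ft_force()); 
command_gripper(.7); print(get_ft_force())
q=get_tcp_pos(); movel([q[0],q[1],.25]); move_pose([.46,.15,.33],Q)
np.save("T3.npy",wristT()); cv2.imwrite("pics/w3.png",read_camera("wrist")[:,:,::-1]); print(get_time())
E
```

```text
0.8160041196015779 [-0.80580163  1.74132439  7.45407461]
[0.44378891 0.06734338 0.08836578] 0.08594784628980347 [ 0.51374568 -0.45915672 -0.20243873]
[ 0.22422059 -0.42992298  0.09687842]
13.2167
```

View pics/w3.png

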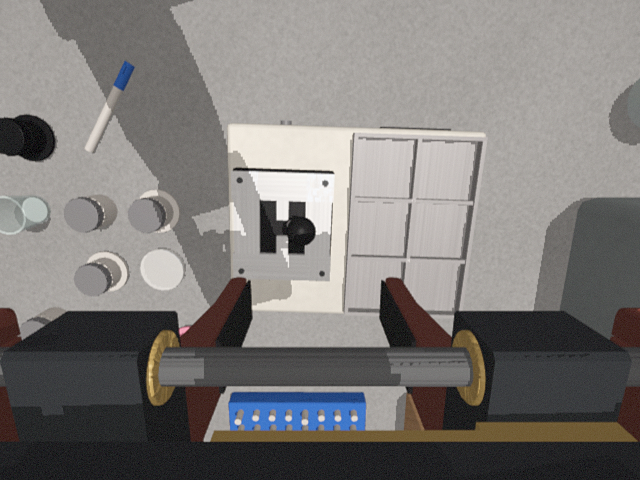

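The grip slipped: the knob now sits at px (300,231), still on the left and near neutral. Next step is computing where it is and picking a better grasp.

```bash
python3 - <<'E'
from h import *
K=np.array(camera_info("wrist")["intrinsics"]);T=np.load("T3.npy")
print("knob",px2w(K,T,300,231,.115)); print([px2w(K,T,u,v,.062)[:2].round(4).tolist() for u,v in [(239,180),(325,183),(241,271),(322,273),(283,226)]])
i=camera_info("scene");a=read_camera("scene");u,v=w2px(np.array(i["intrinsics"]),np.array(i["T"]),[.486,.14,.115]).astype(int);print(u,v)
cv2.imwrite("pics/s1.png",cv2.resize(a[v-50:v+60,u-70:u+90,::-1],None,fx=5,fy=5,interpolation=2))
E
```

```text
knob [0.47914463 0.13082731 0.115     ]
[[0.425, 0.0522], [0.4286, 0.1605], [0.5455, 0.0488], [0.5481, 0.1575], [0.4839, 0.1064]]
421 243
```

View pics/s1.png

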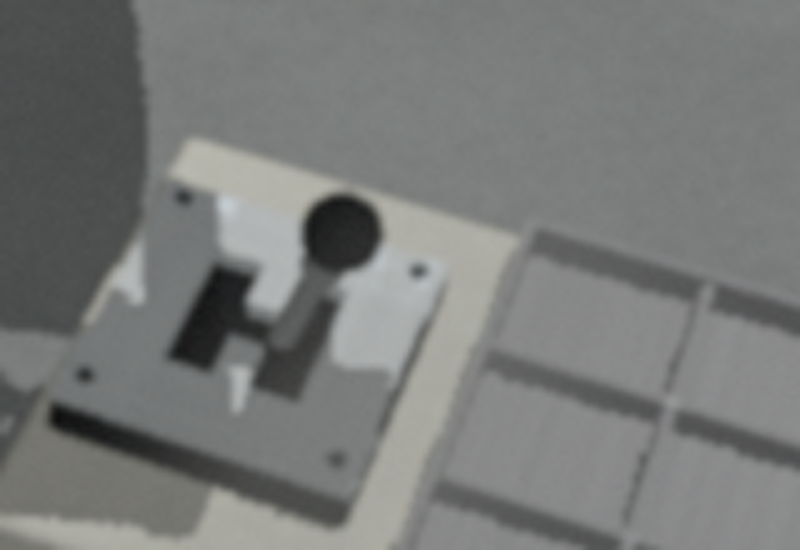

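The knob is at crop (342,232), partly into the cross slot. The gate guides the rod, so I'll push the knob with shut fingers instead of gripping it: first -y, then -x.

```bash
cat >> h.py <<'E'
K=np.array(camera_info("wrist")["intrinsics"])
def findknob(z=.11,save=None):
    move_pose([.46,.12,.33],Q); wait(.1); T=wristT(); a=read_camera("wrist")
    if save: cv2.imwrite(save,a[:,:,::-1])
    m=(a.max(2)<45).astype(np.uint8); m[300:]=0; m=cv2.morphologyEx(m,cv2.MORPH_OPEN,np.ones((17,17),np.uint8))
    n,l,s,c=cv2.connectedComponentsWithStats(m)
    for k in range(1,n):
        p=px2w(K,T,*c[k],z)
        if abs(p[0]-G[0])<.07 and abs(p[1]-G[1])<.07: print("knob rel",(RS.T@(p[:2]-G)).round(4),"area",s[k,4])
def push(a,b,z,f=15):
    pa=G+RS@a; pb=G+RS@b
    q=get_tcp_pos(); movel([q[0],q[1],.22],v=.3); move_pose([*pa,.22],Q); movel([*pa,z],v=.2)
    r=movel([*pb,z],v=.06,until_force=f); q=get_tcp_pos(); print("push",r,(RS.T@(q[:2]-G)).round(4),get_ft_force().round(1))
    d=(np.array(pa)-pb); d/=np.linalg.norm(d); movel([*(q[:2]+.008*d),z]); q=get_tcp_pos(); movel([q[0],q[1],.22],v=.3)
E
python3 - <<'E'
from h import *
command_gripper(0); findknob()
push((-.004,.075),(0,-.004),.098)
findknob(save="pics/w4.png"); print(get_time())
E
```

```text
push True [-0.0014  0.0386] [-1.8  0.3  9.4]
18.5417
```

View pics/w4.png

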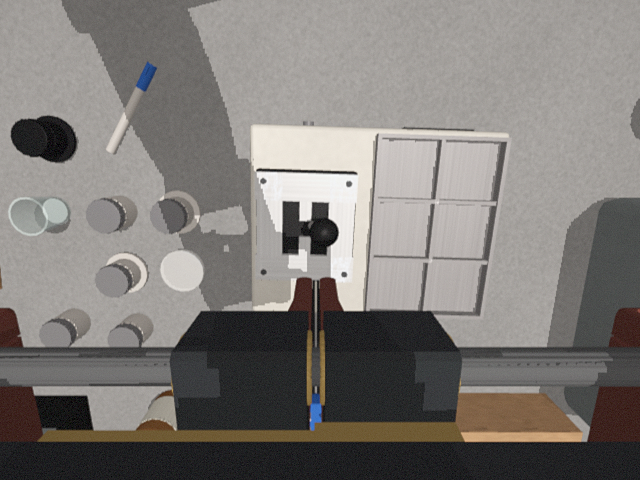

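The knob is at px (322,232), basically unmoved. The upward force suggests the height or contact geometry is off, so I'll triangulate.

```bash
python3 - <<'E'
from h import *
print("w3:",[px2w(K,np.load("T3.npy"),300,231,z).round(4).tolist() for z in(.1,.115,.13)])
print("s1:",[at("scene",[(419.4,239.4)],z).tolist() for z in(.1,.115,.13)])
T=wristT();print("now w:",[px2w(K,T,322,232,z).round(4).tolist() for z in(.1,.115,.13)],"gate",px2w(K,T,306,227,.062))
a=read_camera("scene")
m=(a.max(2)<40).astype(np.uint8); m[:225]=0; m[262:]=0; m[:,:405]=0; m[:,440:]=0
m=cv2.morphologyEx(m,cv2.MORPH_OPEN,np.ones((7,7),np.uint8)); n,l,s,c=cv2.connectedComponentsWithStats(m); print(s,c)
for k in range(1,n): print("s now",[at("scene",[c[k]],z).tolist() for z in(.1,.115,.13)])
b=read_camera("side"); m=(b.max(2)<40).astype(np.uint8); m[:285]=0; m[330:]=0; m[:,:325]=0; m[:,375:]=0
m=cv2.morphologyEx(m,cv2.MORPH_OPEN,np.ones((9,9),np.uint8)); n,l,s,c=cv2.connectedComponentsWithStats(m); print(s,c)
for k in range(1,n): print("side now",[at("side",[c[k]],z).tolist() for z in(.1,.115,.13)])
f=np.hstack([cv2.resize(a[200:290,370:470],(600,540)),]);cv2.imwrite("pics/s2.png",f[:,:,::-1])
E
```

```text
w3: [[0.4824, 0.1302, 0.1], [0.4791, 0.1308, 0.115], [0.4759, 0.1315, 0.13]]
s1: [[[0.4599, 0.1305]], [[0.4762, 0.1328]], [[0.4924, 0.135]]]
now w: [[0.4826, 0.1268, 0.1], [0.4794, 0.1265, 0.115], [0.4762, 0.1263, 0.13]] gate [0.48415588 0.10663926 0.062     ]
[[     0      0    640    480 307200]] [[319.5 239.5]]
[[     0      0    640    480 307200]] [[319.5 239.5]]
```

View pics/s2.png

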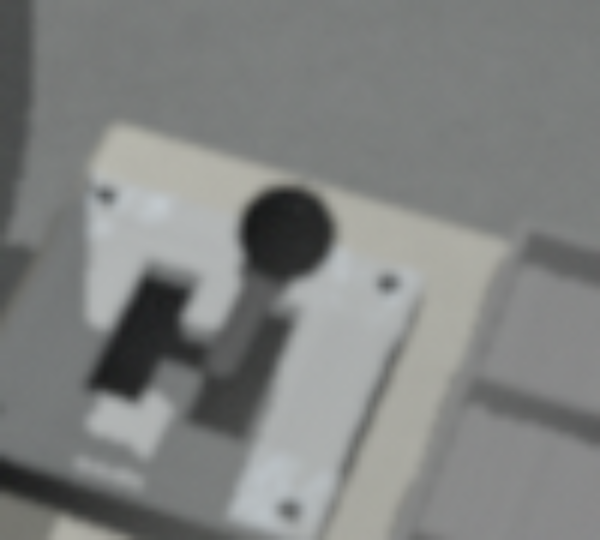

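The views agree: knob at (0.479, 0.1265), z about 0.117. I'll push in small steps with force logging and photograph the contact.

```bash
python3 - <<'E'
from h import *
p=G+RS@[-.005,.07]; move_pose([*p,.22],Q); movel([*p,.100],v=.2); f0=get_ft_force(); print(f0.round(1))
for y in np.arange(.066,.03,-.004):
    q=G+RS@[-.005,y]; r=movel([*q,.100],v=.05,until_force=30)
    print(round(y,3),r,get_tcp_pos().round(4),(get_ft_force()-f0).round(1))
    if r: break
i=camera_info("scene");a=read_camera("scene");b=read_camera("side")
cv2.imwrite("pics/c1.png",np.hstack([cv2.resize(a[180:280,370:470],(400,400)),cv2.resize(b[250:350,290:390],(400,400))])[:,:,::-1]); print(get_time())
E
```

```text
[ 0.2  0.6 -0.3]
0.066 False [0.4831 0.1706 0.1012] [ 0.5 -0.4  0.8]
0.062 False [0.4823 0.1664 0.1002] [ 0.5 -0.7 -0.1]
0.058 False [0.4821 0.1624 0.0999] [ 0.1 -1.2  0.5]
0.054 False [0.4821 0.1584 0.1   ] [ 0.1 -0.7 -0.8]
0.05 False [0.482  0.1544 0.1   ] [-0.3 -0.8 -0.3]
0.046 False [0.4819 0.1504 0.1   ] [-0.3 -0.4  0.8]
0.042 False [0.4818 0.1464 0.1   ] [ 0.5 -0.7 -0.2]
0.038 False [0.482  0.1424 0.1002] [-0.5 -0.8  1.5]
0.034 False [0.4822 0.1387 0.1006] [-2.3  1.7  6.5]
22.3083
```

View pics/c1.png

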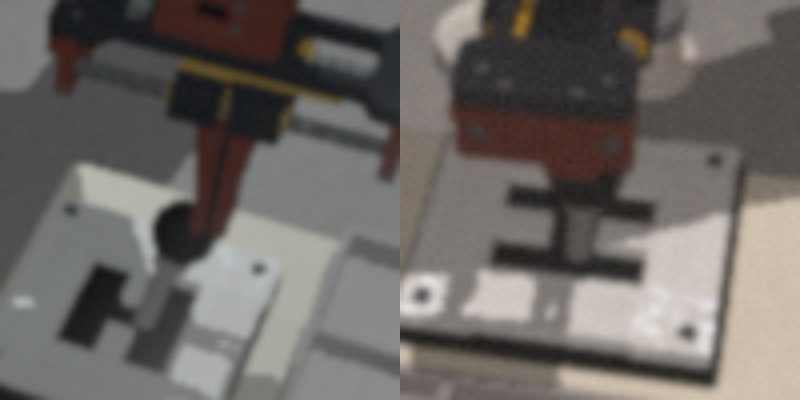

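The tapered fingertips are touching the knob's left side and forces are small. I'll keep pushing in the same way.

```bash
python3 - <<'E'
from h import *
for y in np.arange(.030,-.031,-.004):
    q=G+RS@[-.004,y]; r=movel([*q,.100],v=.05,until_force=40)
    print(round(y,3),r,(RS.T@(get_tcp_pos()[:2]-G)).round(4),get_ft_force().round(1))
    if r: break
i=camera_info("scene");a=read_camera("scene");b=read_camera("side")
cv2.imwrite("pics/c2.png",np.hstack([cv2.resize(a[180:280,370:470],(400,400)),cv2.resize(b[250:350,290:390],(400,400))])[:,:,::-1]); print(get_time())
E
```

```text
0.03 False [-0.003   0.0304] [-1.3  2.5 11.1]
0.026 False [-0.0025  0.0266] [-2.4  2.5 15.3]
0.022 False [-0.0021  0.0226] [-2.5  1.9 19.1]
0.018 False [-0.0017  0.0187] [-2.7  1.2 21.4]
0.014 False [-0.0015  0.0146] [-2.9  1.3 22.8]
0.01 False [-0.0013  0.0105] [-2.2  0.4 24.6]
0.006 False [-0.0013  0.0063] [-2.  -0.8 24.5]
0.002 False [-0.0014  0.0021] [-1.7 -1.2 23.3]
-0.002 False [-0.0015 -0.002 ] [-1.5 -1.3 21.5]
-0.006 False [-0.0022 -0.0061] [ 1. -1. 12.]
-0.01 False [-0.0023 -0.0102] [ 0.7 -0.7 10.4]
-0.014 False [-0.0026 -0.0143] [ 1.4 -1.3  6.2]
-0.018 False [-0.0033 -0.0182] [ 1.3 -0.2  6. ]
-0.022 False [-0.004  -0.0223] [ 1.2 -1.   3.4]
-0.026 False [-0.0045 -0.0263] [ 0.9 -2.3  2.2]
-0.03 False [-0.0044 -0.0303] [ 0.3 -0.5  1.2]
26.4083
```

View pics/c2.png

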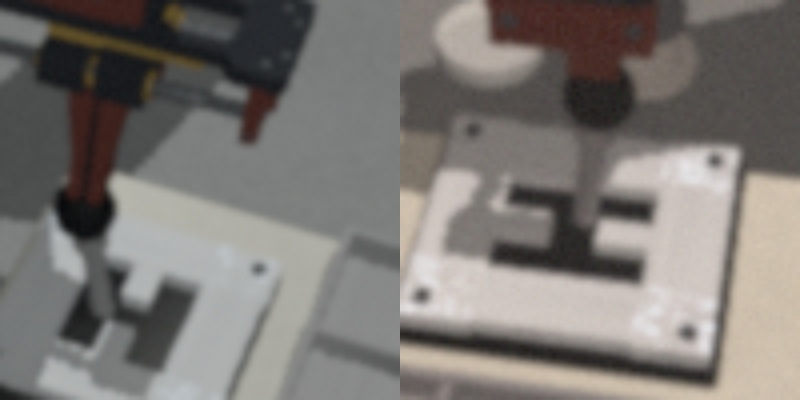

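The lever has crossed to the right side, though the tips look to be on or in the knob from above. I'll check the real tip height by projecting the TCP.

```bash
python3 - <<'E'
from h import *
t=np.array(get_tcp_pos())
for n,(o,s) in {"scene":((370,180),4),"side":((290,250),4)}.items():
    i=camera_info(n)
    for dz in (0,.03,.06): u=w2px(np.array(i["intrinsics"]),np.array(i["T"]),t+[0,0,dz]); print(n,dz,((u-o)*s).round(0)+(400 if n=="side" else 0)*np.array([1,0]))
print(t,get_ft_force(),get_grip_width())
E
```

```text
scene 0 [ 82. 233.]
scene 0.03 [ 89. 191.]
scene 0.06 [ 95. 147.]
side 0 [591. 122.]
side 0.03 [591.  74.]
side 0.06 [592.  24.]
[0.48104077 0.07440818 0.0998221 ] [0.49892803 0.62748294 1.30594164] 0.0073218298782186655
```

```bash
python3 - <<'E'
from h import *
for z in(.1,.11,.12,.13): print(z,[ (RS.T@(at(n,[p],z)[0]-G)).round(4).tolist() for n,p in (("scene",(391.25,232)),("side",(340,273.7)))])
print((RS.T@(get_tcp_pos()[:2]-G)))
E
```

```text
0.1 [[-0.0233, -0.0353], [-0.006, -0.049]]
0.11 [[-0.0125, -0.0327], [-0.0074, -0.0383]]
0.12 [[-0.0018, -0.0301], [-0.0088, -0.0276]]
0.13 [[0.009, -0.0276], [-0.0103, -0.0169]]
[-0.00432795 -0.03018908]
```

The fingertips coincide with the visible ball, so only the rod offers contact. I'll grip the rod lower down with the tips at about z 0.076.

```bash
cat >> h.py <<'E'
def rod(dx,dy,z=.076):
    p=G+RS@[dx,dy]; return [p[0],p[1],z]
def rel(): return (RS.T@(get_tcp_pos()[:2]-G)).round(4)
E
python3 - <<'E'
from h import *
q=get_tcp_pos(); movel([q[0],q[1],.2],v=.2); command_gripper(.5)
p=rod(-.004,-.022); movel([p[0],p[1],.2]); r=movel(p,v=.1,until_force=20); command_gripper(0)
print(r,get_grip_width()*88,rel(),get_ft_force().round(1))
if get_grip_width()>.05:
    for d in [(-.003,-.027),(-.010,-.028),(-.018,-.028),(-.026,-.028),(-.030,-.028)]:
        r=movel(rod(*d),v=.05,until_force=30); print(d,r,rel(),get_ft_force().round(1),get_grip_width()*88)
        if r: break
cv2.imwrite("pics/c3.png",np.hstack([cv2.resize(read_camera("scene")[180:280,370:470],(400,400)),cv2.resize(read_camera("side")[250:350,290:390],(400,400))])[:,:,::-1]); print(get_time())
E
```

```text
True 23.21552227728646 [-0.0014 -0.024 ] [ -3.3 -11.3  35.3]
(-0.003, -0.027) True [ 0.0033 -0.0255] [-0.7 -6.7 25.5] 21.766778135669814
29.975
```

View pics/c3.png

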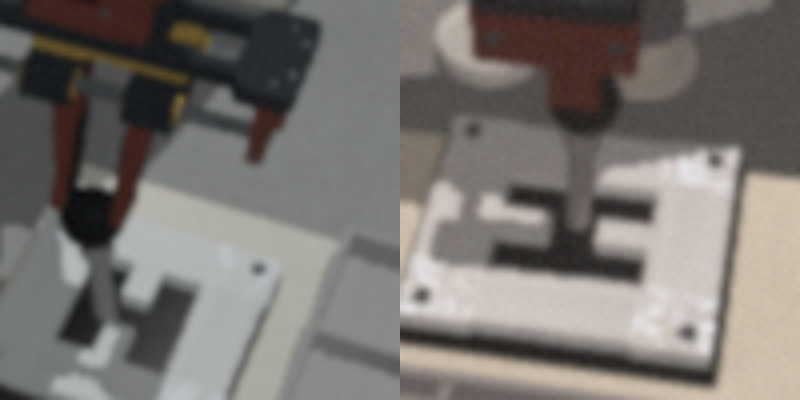

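```bash
python3 - <<'E'
from h import *
t=np.array(get_tcp_pos()); print(t,get_ee_rot())
i=camera_info("scene")
for dy in(-.012,0,.012):
  for dz in (0,.02,.04): u=w2px(np.array(i["intrinsics"]),np.array(i["T"]),t+[0,dy,dz]); print(dy,dz,((u-(370,180))*4).round(0))
a=read_camera("scene"); cv2.imwrite("pics/c4.png",cv2.resize(a[210:250,370:420,::-1],(750,600),interpolation=2))
E
```

```text
[0.48895706 0.07896389 0.09504158] [ 0.0066118  -0.00149625  0.99997463 -0.00218812]
-0.012 0 [ 63. 246.]
-0.012 0.02 [ 67. 218.]
-0.012 0.04 [ 71. 189.]
0 0 [ 85. 252.]
0 0.02 [ 89. 224.]
0 0.04 [ 93. 195.]
0.012 0 [107. 258.]
0.012 0.02 [112. 230.]
0.012 0.04 [116. 202.]
```

View pics/c4.png

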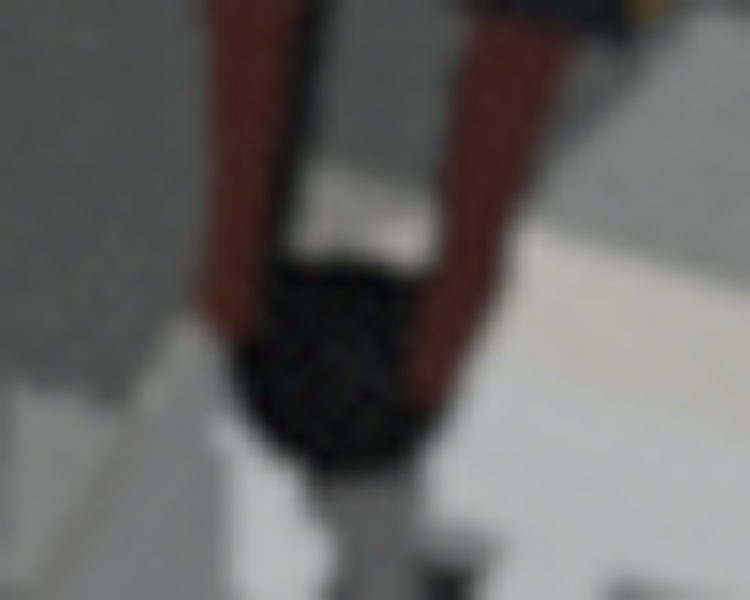

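The visible fingertips, at crop (220,335) and (425,400), sit about 20 mm above the reported TCP. I'll confirm by touching the bench at a clear spot, with the fingers shut and then open.

```bash
python3 - <<'E'
from h import *
print((RS.T@(at("scene",[(392.7,234.3)],.116)[0]-G)).round(4))
command_gripper(.6); q=get_tcp_pos(); movel([q[0],q[1],.2],v=.2)
move_pose([.40,-.02,.15],Q)
for w in(0,.6):
    command_gripper(w); r=movel([.40,-.02,.03],v=.2,until_force=6)
    if not r: r=movel([.40,-.02,-.025],v=.04,until_force=6)
    print(w,r,get_tcp_pos().round(4)); movel([.40,-.02,.15],v=.2)
print(get_time(),get_ft_force())
E
```

```text
[-0.0007 -0.0262]
0 False [ 0.4002 -0.02   -0.0248]
0.6 False [ 0.4002 -0.02   -0.0248]
40.45 [ 0.05677044 -0.63606256  0.02086706]
```

```bash
python3 - <<'E'
from h import *
command_gripper(0); movel([.40,-.02,-.02],v=.2,until_force=6)
r=movel([.40,-.02,-.05],v=.03,until_force=6); print(r,get_tcp_pos().round(4),get_ft_force().round(1),get_time())
b=read_camera("side"); i=camera_info("side"); u,v=w2px(np.array(i["intrinsics"]),np.array(i["T"]),[.4,-.02,.03]).astype(int)
cv2.imwrite("pics/c5.png",cv2.resize(b[v-50:v+40,u-60:u+60,::-1],(800,600),interpolation=2)); print(u,v)
movel([.40,-.02,.15],v=.2)
E
```

```text
True [ 0.4003 -0.02   -0.0342] [-1.8 -0.7 11.1] 42.95
381 277
```

View pics/c5.png

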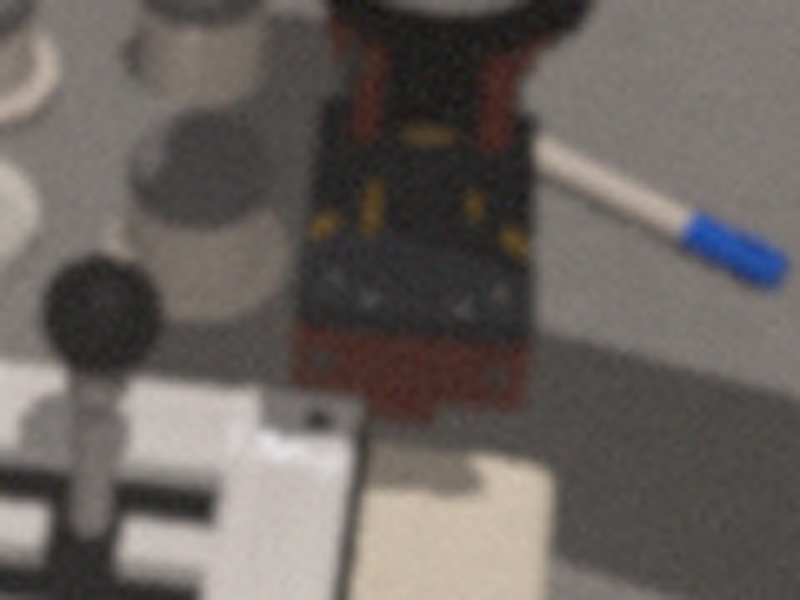

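This picture (the last one I may view) shows the shut fingers touching the bench at a reported z of -0.034. The real tips are therefore 34 mm short of the reported TCP, which explains the slips. I'll correct for that and locate the knob numerically.

```bash
cat >> h.py <<'E'
D=.034   # real finger tips are this much above the reported TCP
def knobpos():
    from scipy.optimize import least_squares
    obs=[]
    for n,(u0,v0) in (("scene",(410,238)),("side",(340,285))):
        a=cv2.blur(read_camera(n).astype(np.float32).mean(2),(13,13)) if n=="scene" else cv2.blur(read_camera(n).astype(np.float32).mean(2),(19,19))
        i=camera_info(n); Kc,Tc=np.array(i["intrinsics"]),np.array(i["T"]); best=None
        for dx in np.arange(-.045,.046,.003):
            for dy in np.arange(-.045,.046,.003):
                p=G+RS@[dx,dy]; u=w2px(Kc,Tc,[*p,.007+np.sqrt(.115**2-dx*dx-dy*dy)]); s=a[int(round(u[1])),int(round(u[0]))]
                if best is None or s<best[0]: best=(s,round(dx,3),round(dy,3))
        obs.append(best)
    return obs
E
python3 - <<'E'
from h import *
print(knobpos())
E
```

```text
[(np.float32(34.57002), np.float64(0.003), np.float64(-0.027)), (np.float32(61.478302), np.float64(0.0), np.float64(-0.036))]
```

```bash
cat >> h.py <<'E'
def kn(dx,dy):
    p=knob(dx,dy); p[2]+=.019-.012-D; return p
E
python3 - <<'E'
from h import *
command_gripper(.75); p=kn(0,-.031); move_pose([p[0],p[1],.17],Q); r=movel(p,v=.1,until_force=15); command_gripper(0)
print(r,get_grip_width()*88,rel(),get_ft_force().round(1))
if not r and get_grip_width()>.3:
    for d in [(0,-.037),(-.010,-.038),(-.020,-.038),(-.03,-.038),(-.036,-.038),(-.041,-.038)]:
        r=movel(kn(*d),v=.06,until_force=35); print(d,r,rel(),get_ft_force().round(1),get_grip_width()*88)
        if r: break
    command_gripper(.75); q=get_tcp_pos(); movel([q[0],q[1],.17],v=.2)
    move_pose([.40,-.02,.3],Q); print(knobpos(),get_time())
E
```

```text
False 32.933643331351846 [ 0.     -0.0308] [-0.4  2.4 -0.7]
(0, -0.037) False [ 0.0001 -0.0369] [-1.1  3.1  2.1] 32.47557259766552
(-0.01, -0.038) False [-0.0099 -0.038 ] [1.1 3.3 2.9] 32.78107076735822
(-0.02, -0.038) False [-0.0207 -0.038 ] [1.5 3.4 3.4] 33.10066887201315
(-0.03, -0.038) False [-0.0305 -0.0378] [-0.   5.   3.2] 32.687061046628806
(-0.036, -0.038) False [-0.0363 -0.0376] [-0.   6.8  3.9] 32.75489024220329
(-0.041, -0.038) False [-0.0411 -0.0375] [1.2 8.  3. ] 32.51840875625931
[(np.float32(31.81854), np.float64(-0.036), np.float64(-0.036)), (np.float32(62.484764), np.float64(-0.039), np.float64(-0.042))] 51.5083
```

The lever is at LOAD. Next I re-image the jars from the same pose and match each lid against the earlier picture to catch any knocked jar.

```bash
cat >> h.py <<'E'
LID={"P1":(360,168),"P2":(290,291),"P3":(358,294),"H1":(425,167),"H2":(357,235)}
def look():
    move_pose([.5203,-.2189,.33],Q); wait(.15); T=wristT(); a=read_camera("wrist"); cv2.imwrite("pics/look_%d.png"%(get_time()*10),a[:,:,::-1])
    ref=cv2.imread("pics/w2.png"); g=a[:,:,::-1].copy(); out={}
    for k,(u,v) in LID.items():
        h=21; t=ref[v-h:v+h+1,u-h:u+h+1]; y0=max(v-75,0); y1=min(v+75,330); w=g[y0:y1,u-75:u+75]
        r=cv2.matchTemplate(w,t,cv2.TM_CCOEFF_NORMED); _,m,_,l=cv2.minMaxLoc(r)
        uv=(l[0]+u-75+h,l[1]+y0+h); out[k]=(round(float(m),2),uv,px2w(K,T,*uv,.05)[:2].round(4).tolist())
    return out
BX=np.array([.5136,-.3918]); YB=np.radians(-7)
def box(dx): return BX+dx*np.array([np.cos(YB),np.sin(YB)])
def tray(dx,dy): return TR+RS@[dx,dy]
def pick(p,op=.7,zt=.024):
    command_gripper(op); move_pose([*p,.10],Q); r=movel([*p,zt-D],v=.2,until_force=12)
    if r: print("touch on descent",get_tcp_pos()); return False
    command_gripper(0); w=get_grip_width()*88; movel([*p,.165],v=.3); print("w",round(w,1),round(get_grip_width()*88,1),get_ft_force().round(1),round(get_time(),1)); return w>40
def place(p,floor,zt=.024,op=.7):
    move_pose([*p,.165],Q); movel([*p,floor+zt+.015-D],v=.3); r=movel([*p,floor+zt-.003-D],v=.05,until_force=3.5)
    print("placed",r,"z over floor",round(get_tcp_pos()[2]+D-zt-floor,4)); command_gripper(op); movel([*p,.165],v=.3)
E
python3 - <<'E'
from h import *
for k,v in look().items(): print(k,v)
print("bottle",at("scene",[(236,358)],0),at("side",[(216,245)],0),"greybox near corner",at("scene",[(178,325)],0),at("side",[(238,203)],0),get_time())
E
```

```text
P1 (0.74, (342, 177), [0.4832, -0.1838])
P2 (0.95, (289, 291), [0.6406, -0.2549])
P3 (0.96, (357, 294), [0.6449, -0.1594])
H1 (0.97, (424, 167), [0.4703, -0.0788])
H2 (0.97, (356, 235), [0.5599, -0.1634])
bottle [[ 0.8099 -0.116 ]] [[ 0.8004 -0.11  ]] greybox near corner [[ 0.7893 -0.2607]] [[ 0.802 -0.293]] 52.6417
```

P1 has been knocked about 25 mm to (0.483,-0.184), nearer the beaker. I'll take the held jars first and re-measure P1 before picking it.

```bash
python3 - <<'E'
from h import *
if pick((.4705,-.079)): place(box(-.035),.004)
else: raise SystemExit
if pick((.5602,-.1636)): place(box(.035),.004)
for k,v in look().items(): print(k,v)
print(get_time())
E
```

```text
w 45.5 45.4 [-0.5 -0.1 -1.9] 55.9
placed True z over floor 0.0001
w 45.8 46.0 [ 0.5 -0.2 -1.8] 62.3
placed True z over floor 0.0125
P1 (0.78, (343, 177), [0.4824, -0.1846])
P2 (0.96, (290, 292), [0.6403, -0.2558])
P3 (0.91, (358, 295), [0.6449, -0.1607])
H1 (0.36, (378, 113), [0.4047, -0.1428])
H2 (0.34, (400, 288), [0.6345, -0.1026])
66.4167
```

H2 was released about 12 mm high, so I'll check both box jars numerically against where their lids should be.

```bash
python3 - <<'E'
from h import *
import glob
T=wristT(); f=sorted(glob.glob("pics/look_*.png"))[-1]; g=cv2.imread(f); ref=cv2.imread("pics/w2.png"); print(f)
print("expect",[w2px(K,T,[*box(d),.054]).round(1).tolist() for d in(-.035,.035)])
# lid pixels: grey (low saturation) within the brown box region
hsv=cv2.cvtColor(g,cv2.COLOR_BGR2HSV); sub=hsv[120:280,130:260]
m=((sub[...,1]<45)&(sub[...,2]>60)).astype(np.uint8)
for y in range(0,160,5): print(''.join('#' if m[y,x] and sub[y,x,2]<170 else 'O' if m[y,x] else '.' for x in range(0,130,2)))
E
```

```text
pics/look_664.png
expect [[184.1, 174.4], [182.4, 227.8]]
#################################################################
#################################################################
#################################################################
#################################################################
###############.......###########################################
###############............................######################
###############.................................#################
###############...........OOOOOOOOOOO...........#################
###############........############OOOOO#.......#################
###############.....###################OOO......#################
###############....#####################OOO....##################
###############...#######################OO#...##################
###############....#####################OOO....##################
###############.....###################OOO#....##################
###############.......##############OOOOO......##################
###############..............#O#OOOOO..........#####
[... 369 characters left out ...]
##############OOO....###################
###############...#####################O##....###################
###############...#################.#####.....###################
###############.....####################......###################
###############........#########OOO...........###################
##########################...................####################
#################################################################
#################################################################
#################################################################
#################################################################
#################################################################
```

Both lids and foot rings show up inside the box, near their expected pixels. To rule out a jar resting on the wall, I'll probe the lid heights lightly and use the first jar as reference.

```bash
sed -i 's/movel(\[\*p,floor+zt+.015-D\],v=.3); r=/movel([*p,floor+zt+.015-D],v=.2); wait(.3); r=/' h.py; python3 - <<'E'
from h import *
command_gripper(0)
for d,o in((-.035,0),(.035,-.012),(.035,.012)):
    p=box(d+o); move_pose([*p,.10],Q); movel([*p,.064-D],v=.15); wait(.3); r=movel([*p,.045-D],v=.03,until_force=3); print(d,o,r,round(get_tcp_pos()[2]+D,4)); movel([*p,.09],v=.2)
print(get_time())
E
```

```text
-0.035 0 True 0.0539
0.035 -0.012 True 0.0539
0.035 0.012 True 0.0539
74.6917
```

```bash
python3 - <<'E'
from h import *
if pick((.6446,-.1600)): place(tray(.08,-.04),.041)
if pick((.6405,-.2554)): place(tray(.08,.04),.041)
o=look(); print(o["P1"]); T=wristT()
import glob
g=cv2.imread(max(glob.glob("pics/look_*.png"),key=lambda s:int(s.split("_")[1][:-4])),0)
w=cv2.resize(g[130:225,290:400],None,fx=4,fy=4,interpolation=cv2.INTER_CUBIC)
c=cv2.HoughCircles(cv2.GaussianBlur(w,(9,9),0),cv2.HOUGH_GRADIENT,1.5,40,param1=80,param2=25,minRadius=55,maxRadius=95)
if c is not None:
    for x,y,r in c[0][:6]: u=(290+x/4,130+y/4); print(u,r/4,px2w(K,T,*u,.05)[:2].round(4))
print("template ref radius check: lid r px ~",23e-3*363/.47, get_time())
E
```

```text
w 45.7 45.2 [-0.1  0.6 -1.6] 78.6
placed True z over floor 0.0001
w 45.7 45.8 [-0.  -0.  -2.5] 86.4
placed True z over floor 0.0005
(0.76, (342, 176), [0.4824, -0.1847])
(np.float32(341.1875), np.float32(177.4375)) 16.375 [ 0.4843 -0.1858]
(np.float32(314.1875), np.float32(148.1875)) 18.5875 [ 0.4478 -0.2207]
(np.float32(309.6875), np.float32(191.3125)) 16.0375 [ 0.5022 -0.2265]
template ref radius check: lid r px ~ 17.763829787234044 93.075
```

```bash
python3 - <<'E'
import h
from h import *
h.Q=[0,2**-.5,2**-.5,0]
print(inverse_kinematics([.4835,-.185,.1],h.Q))
ok=pick((.4835,-.185))
if ok:
    place(tray(0,.04),.041)
    h.Q=[0,0,1,0]; move_pose([.47,.27,.33],h.Q); wait(.1); T=wristT(); a=read_camera("wrist"); cv2.imwrite("pics/tr.png",a[:,:,::-1])
    g=cv2.cvtColor(a,cv2.COLOR_RGB2GRAY)
    for d in((.08,-.04),(.08,.04),(0,.04)):
        u,v=w2px(K,T,[*tray(*d),.091]).round().astype(int); print(d,u,v)
    c=cv2.HoughCircles(cv2.GaussianBlur(g[:300],(5,5),0),cv2.HOUGH_GRADIENT,1.5,35,param1=80,param2=22,minRadius=16,maxRadius=25); print(c[0].round() if c is not None else None)
    print(knobpos())
print(get_time())
E
```

```text
[-3.88429251e-01  3.94842431e-01  1.92859766e+00 -4.44089210e-16
  8.18152565e-01 -3.88429251e-01]
w 45.4 45.4 [-0.   0.6 -1.7] 96.5
placed True z over floor -0.0001
(0.08, -0.04) 288 288
(0.08, 0.04) 350 289
(0, 0.04) 353 228
[[349. 227.  22.]
 [ 82. 265.  19.]
 [140. 190.  17.]
 [346. 284.  19.]
 [287. 296.  21.]
 [340. 169.  24.]
 [283. 218.  21.]
 [239. 293.  17.]]
[(np.float32(22.585798), np.float64(-0.036), np.float64(-0.036)), (np.float32(66.04801), np.float64(-0.039), np.float64(-0.033))]
102.5083
```

All five jars are sorted, with tray lids detected at their expected pixels. Now I shift to DRIVE.

```bash
python3 - <<'E'
from h import *
command_gripper(.75); p=kn(-.038,-.037); move_pose([p[0],p[1],.17],Q); r=movel(p,v=.1,until_force=15); command_gripper(0)
print(r,get_grip_width()*88,rel(),get_ft_force().round(1))
if not r and get_grip_width()>.3:
    W=[(-.038,-.037),(-.019,-.038),(0,-.038),(0,-.025),(0,-.012),(0,0),(0,.012),(0,.025),(0,.037),(.012,.038),(.025,.038),(.035,.038),(.041,.038)]
    for d in W:
        r=movel(kn(*d),v=.08,until_force=35)
        if r: print("stop",d,rel()); break
    print(rel(),get_ft_force().round(1),get_grip_width()*88)
    command_gripper(.75); q=get_tcp_pos(); movel([q[0],q[1],.17],v=.2)
    move_pose([.40,-.02,.3],Q); print(knobpos(),get_time())
    for k,v in (("tray",0),): pass
E
```

```text
False 32.58895910418979 [-0.0378 -0.0366] [ 0.1  5.1 -0.8]
[0.0411 0.0381] [0.3 0.7 4.4] 32.58516673055294
[(np.float32(62.088757), np.float64(0.045), np.float64(-0.006)), (np.float32(66.05171), np.float64(0.03), np.float64(0.042))] 112.1583
```

```bash
python3 - <<'E'
from h import *
move_pose([.46,.12,.33],Q); wait(.1); T=wristT(); a=read_camera("wrist"); g=a.mean(2)
for d in((.039,.039),(-.039,-.039),(0,.039)): print(d,w2px(K,T,kn(*d)[:2]+[knob(*d)[2]+.019]).round())
for y in range(160,310,4): print(y,''.join('#' if g[y,x]<40 else '+' if g[y,x]<80 else '.' for x in range(240,400,2)))
E
```

```text
(0.039, 0.039) [336. 267.]
(-0.039, -0.039) [271. 202.]
(0, 0.039) [337. 237.]
160 ................................................................................
164 ................................................................................
168 ..........++++++................................................................
172 ..................................................+++++++++.....................
176 ................................................................................
180 ................................................................................
184 ................................................................................
188 ................................................................................
192 ................................................................................
196 ................................................................................
200 ................................................................................
204 ......................++++++++.......++++++++...................................
2
[... 1508 characters left out ...]
....................
280 +.+......................................................................+.+++++
284 +##+.....................................................................###++++
288 ###+.....................................................................####+++
292 ###+.....................................................................######+
296 ###+.....................................................................#######
300 ###+.....................................................................#######
304 ###+....................................................................+####+##
308 ####....................................................................+#######
```

The knob is at px (334,265), against (336,267) expected for DRIVE. Handing in.

```bash
python3 -c "
from station import *
print(job_done(),get_time())"
```

```text
the job is handed in; nothing more can be done
the job is handed in; nothing more can be done
```

I handed the job in at about 113 s; the verdict wasn't shown. By my own checks, the three plain jars stand in the tray, both held jars stand flat in the rework box, and the lever is in DRIVE; I didn't re-check the beaker and dish.

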